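Unpack the specimen carrier and hold up the tube rack

ROBOT

A 7-joint arm with a two-finger parallel gripper is mounted at the origin on the work surface. World frame = base frame: x ahead of the robot, y to its left, z up, the work surface at z = 0. Lengths are in mm, angles in rad, forces in N, time in s.
With the tool pointing down it reaches from about 400 to 875 mm from the base axis. Payload 4.4 kg.
Tool frame: the origin (TCP) lies at the very end of the fingers, on their centre line; the grasp point (between the pads) lies 19 mm behind it; x points along the fingers, y is the direction in which the jaws open and shut, and the axes are right-handed (so a half turn about x gives the same grasp; the last joint's range is limited). The gripper opens to 85 mm and grips with 20 to 120 N. Pads are 22 mm wide; open, the fingers measure 114 mm over their backs; the gripper's body (76 mm by 85 mm) begins 54 mm behind the grasp point. The pads swing forward as they close: fully open they stand 13 mm farther back than shut.
Start: joints at [-1.411, 0.628, 0.038, 1.517, -0.027, 0.996, -0.02], TCP at [145.5, 633.52, 231.313] pointing down, gripper open.
Joint ranges: [-3.06, 3.06], [-0.37, 2.12], [-1.25, 1.32], [0.18, 2.47], [-1.1, 4.24], [0.23, 1.98], [-2.94, 2.94]. Speed limits (rad/s): [2.57, 2.57, 3.14, 3.14, 3.14, 3.14, 3.14].

INTERFACE

Orientations are given as [roll, pitch, yaw] about the fixed x, y, z axes, in that order (R = Rz(yaw) Ry(pitch) Rx(roll)).
In Python, from cell import readout, cams, order gives the robot as it stands. The module is installed in compiled form; this text tells all that it offers.
- The arm moves only by the shell command python3 -m creep 'ROWS'. ROWS is JSON, a list of rows, each a list of 3 entries, a list of its own where there are three numbers: the shift along the tool's x, y, z in units of 10 cm (1.0 is 10 cm), then the turn about the tool's x in units of pi/4 rad (1.0 is pi/4 rad), then the closure, from 0 (fully open) to 1 (shut). In form: [[[x, y, z], spin, gripper], ...]. A call has 1 to 20 rows; each row is the pose to reach, as a shift and turn from the pose commanded when the call began, along the tool's axes at that moment; what a row does not reach only later rows make up. A row lasts 1/10 s, in which the tool goes at most 50 mm and 8.59 degrees, less where a joint would pass 70% of its speed; a pose out of reach is approached as far as the arm can. A call with a number of a shift or a turn outside -1 to 1 is refused whole. A call with a gripper value outside its range is refused whole. The fingers move at their own pace and stop on an object; the grip force is fixed at half the most. Time passes only in rows, so rows that repeat a pose let the fingers close. It gives the time, the measured TCP pose, the force and the opening at its end, in the units of the state.
- readout.read_state(): the state, without advancing time (a new reading comes with each control period).
- cams.get_image(name): name is "side" or "top"; returns the picture (480x640x3 uint8, blue, green, red); there is no depth.
- cams.get_calibration(name): a dict with "fx", "fy", "cx", "cy" (pixels), "R" (3x3) and "t" (3): a world point X has camera coordinates R X + t. Camera axes: x right, y down, z forward; pixel columns grow to the right and rows downward; lengths in mm; the calibration is good to about 2 mm. A picture is of the moment at which its call begins. get_calibration takes no time and is no camera call.
- order.finish_job(): hands the job in, once; it reports no verdict.
The state is a dict: "clock": time; "qpos": joint angles; "qd": joint speeds; "tau": joint torques, N m; "eef_pos": TCP position; "tool_rot": TCP orientation; "force": force on the tool from outside, world axes, zero at the start; "torque": the same for the moment, N m; "width": finger opening in mm.
Only numpy, scipy, OpenCV 4.12 (cv2) and the standard library are available. Lean on these libraries where they do the work, as an engineer would, in place of code of your own. Each camera call takes 0.05 s, during which the arm holds its last target.

TASK

The blue specimen carrier has just come in. Take off its white lid and set it down flat and right way up on the free bench beside the box without dropping it, then take the orange tube rack by its carrying bar, lift it out with all its tubes until it hangs well clear above the box, and hold it there over the box, level and still, so that the tubes can be checked. Finish while still holding the rack up; keep it level all the way, and leave the box and the other things on the bench where they stand.

Things in the scene. Friction and masses are not known exactly. Their poses are not given: they have to be found in the camera images.
- carrier: The specimen carrier's box: blue plastic, open-topped, insulated, 104 (x) x 180 (y) x 92 high, walls and floor 10 mm thick (the moulded edges rounded), about 1.8 kg, standing loose on the bench. Origin: centre of its underside; z up, y along its long side. Its yaw differs by up to 0.7 rad from the bench's axes.
- lid: White lift-off lid, 116 (x) x 192 (y) mm, a hollow cap 75 mm deep plus a grey bar handle on top, 0.3 kg. At the start it sits on the box, aligned with it to 1 mm; its skirt laps 14 mm down round the outside of the box with 2 mm play, and its hollow covers the rack's bar, so it has to rise about 70 mm before it can go sideways over the rack. It is not latched. Origin: centre of the skirt's lower edge (0 high when it stands on the bench); z up, y along its long side.
- lid_bar (a point): Middle of the lid's grey bar handle, 107 mm above the lid's origin. The bar runs along the lid's y, 110 mm long, 14 mm wide (x), 12 mm high, on two posts at its ends; 26 mm of free height between it and the lid's top face.
- rack: Orange plastic test-tube rack, 58 (x) x 134 (y) mm, 128 mm high over its carrying bar, two rows of five wells, about 0.2 kg (uncertain), plus its six tubes. It stands loose on the floor of the box, 10 mm above the bench, with some 13 mm play on each side; its place and yaw in the box vary a little. Hidden by the lid at the start. Origin: centre of its underside; z up, y along its long side.
- rack_bar (a point): Middle of the rack's orange carrying bar, 122 mm above the rack's origin. The bar runs along the rack's y over the middle between the two rows, 14 mm wide (x), 12 mm high, 134 mm long; between its end uprights it is free, with 28 mm from its underside down to the tops of the tube caps. In the box its middle stands 132 mm above the bench, 40 mm above the box's rim.
- tube0: Specimen tube with a red cap, 13 mm diameter, cap 17 mm, 82 mm long, 12 g, upright and loose in one of the rack's wells, its foot 6 mm above the rack's underside. Origin: centre of its foot. Which well it stands in varies.
- tube1: Specimen tube with a yellow cap, 13 mm diameter, cap 17 mm, 82 mm long, 12 g, upright and loose in one of the rack's wells, its foot 6 mm above the rack's underside. Origin: centre of its foot. Which well it stands in varies.
- tube2: Specimen tube with a purple cap, 13 mm diameter, cap 17 mm, 82 mm long, 12 g, upright and loose in one of the rack's wells, its foot 6 mm above the rack's underside. Origin: centre of its foot. Which well it stands in varies.
- tube3: Specimen tube with a red cap, 13 mm diameter, cap 17 mm, 82 mm long, 12 g, upright and loose in one of the rack's wells, its foot 6 mm above the rack's underside. Origin: centre of its foot. Which well it stands in varies.
- tube4: Specimen tube with a green cap, 13 mm diameter, cap 17 mm, 82 mm long, 12 g, upright and loose in one of the rack's wells, its foot 6 mm above the rack's underside. Origin: centre of its foot. Which well it stands in varies.
- tube5: Specimen tube with a yellow cap, 13 mm diameter, cap 17 mm, 82 mm long, 12 g, upright and loose in one of the rack's wells, its foot 6 mm above the rack's underside. Origin: centre of its foot. Which well it stands in varies.
- brown_bottle: Bystander: brown glass reagent bottle, 58 mm diameter, 125 mm high. Origin: centre of its underside.
- white_bottle: Bystander: white plastic bottle with blue cap and band, 64 mm diameter, 120 mm high. Origin: centre of its underside.
- flask: Bystander: clear conical flask, 77 mm diameter at the foot, 108 mm high. Origin: centre of its underside.
- slide_carton: Bystander: small brown cardboard carton, 55 (x) x 82 (y) x 30 mm high. Origin: centre of its underside. The four bystanders stand in a loose row beyond the carrier as seen from the robot; the bench to the left and the right of the carrier is free.
There are look-alikes about, which are no part of the job. Leave any green look-alike of the lid alone. Leave any red look-alike of the carrier alone.

How it is judged (in metres and radians):
On the way, in this order (a step that is already met when the one before it is completed fails the run):
1. the lid stands flat on the bench, let go, while the rack still stands in the box (height (world z) of lid between -0.006 and 0.008 m and angle between lid's own z axis and vertical below 0.06 rad and linear speed of lid below 0.03 m/s and contact force between the fingers and lid below 0.05 N and contact force between lid and carrier below 0.05 N and z of rack in the frame of carrier below 0.02 m), for 0.3 s.
2. the rack is held up over the box by the fingers, level and still (distance between the grasp point and rack_bar below 0.07 m and z of rack in the frame of carrier above 0.112 m and horizontal distance between rack and carrier below 0.06 m and angle between rack's own z axis and vertical below 0.09 rad and linear speed of rack below 0.03 m/s and angular speed of rack below 0.2 rad/s and contact force between the fingers and rack above 1 N and contact force between rack and carrier below 0.05 N and contact force between rack and lid below 0.05 N), for 0.5 s.
At the end, for the whole second after the job is handed in: Fingers hold the rack by its bar over the box (within 60 mm), underside 20 mm or more above the rim, level to 5 degrees, still, touching nothing else, all six tubes in it. The lid stands flat on the bench, let go, clear of the box. Box and bystanders upright within 30 mm of their places (all of step 2 and height (world z) of lid between -0.006 and 0.008 m and angle between lid's own z axis and vertical below 0.06 rad and linear speed of lid below 0.03 m/s and contact force between the fingers and lid below 0.05 N and contact force between lid and carrier below 0.05 N and z of tube0 in the frame of rack between -0.004 and 0.02 m and z of tube1 in the frame of rack between -0.004 and 0.02 m and z of tube2 in the frame of rack between -0.004 and 0.02 m and z of tube3 in the frame of rack between -0.004 and 0.02 m and z of tube4 in the frame of rack between -0.004 and 0.02 m and z of tube5 in the frame of rack between -0.004 and 0.02 m and distance of each of carrier, brown_bottle, white_bottle, flask, slide_carton from where it was at the start of the episode below 0.03 m and angle between carrier's own z axis and vertical below 0.05 rad and angle between each of brown_bottle, white_bottle, flask, slide_carton's own z axis and vertical below 0.15 rad); the arm keeps its last pose, push and grip.
It fails at once if the rack is tipped by more than 15 degrees (angle between rack's own z axis and vertical above 0.26 rad).
It fails at once if the lid is dropped (falls faster than 0.7 m/s, about 25 mm, out of the fingers) (contact force between the fingers and lid below 0.05 N and linear speed of lid above 0.7 m/s).
It fails at once if the rack is dropped (falls faster than 0.7 m/s out of the fingers) (contact force between the fingers and rack below 0.05 N and linear speed of rack above 0.7 m/s).
It fails at once if the box is shoved more than 30 mm or tipped (distance of carrier from where it was at the start of the episode above 0.03 m or angle between carrier's own z axis and vertical above 0.2 rad).
It fails at once if a bystander is shoved more than 30 mm or knocked over (distance of any of brown_bottle, white_bottle, flask, slide_carton from where it was at the start of the episode above 0.03 m or angle between any of brown_bottle, white_bottle, flask, slide_carton's own z axis and vertical above 0.3 rad).
It also fails if it takes over 48 s, if anything falls off the work surface, if the arm or the gripper's body presses on something with over 40 N, if the wrist force passes 120 N, or if a joint passes its speed limit or range.

## Working session

There is one attempt and no reset: what is moved stays moved. The work goes in short steps, Python scripts to look and compute and a shell command to move; the robot and the scene stay as the last step left them, time stands still between calls to the robot, and variables do not carry over. Pictures are saved under pics/ and viewed, and the job is handed in when it is done.

```bash
mkdir -p pics
python3 - <<'E'
from cell import readout,cams
import cv2
s=readout.read_state();print(s)
for n in("side","top"):
    cv2.imwrite(f"pics/{n}0.png",cams.get_image(n))
    c=cams.get_calibration(n);print(n,c)
E
```

```text
{'clock': 0.0, 'qpos': array([-1.41082325,  0.62936312,  0.03841675,  1.51837334, -0.02699252,
        0.99629342, -0.02000285]), 'qd': array([-0.00077488, -0.00046748, -0.00043611,  0.00039432,  0.00288672,
        0.00013147, -0.000717  ]), 'tau': array([-3.84975028e-04, -5.63396645e+01,  1.22633748e+00, -1.93450034e+01,
        1.10313058e-02,  1.02637513e-02, -9.82934267e-06]), 'eef_pos': array([145.32795646, 632.900342  , 230.37591207]), 'tool_rot': array([-1.56150982,  1.56887638, -1.78726141]), 'force': array([-0.58117564, -0.55297947,  0.32063359]), 'torque': array([-0.0373539 , -0.02568248,  0.03765467]), 'width': 85.18873477957135}
side {'fx': 478.81027227495133, 'fy': 478.81027227495133, 'cx': 324.25703114444366, 'cy': 240.55332565141148, 'R': array([[-0.94766305,  0.31926848, -0.001545  ],
       [ 0.24309528,  0.71840929, -0.65176129],
       [-0.20697689, -0.61802567, -0.7584226 ]]), 't': array([ 585.68523153,  -50.0590165 , 1303.51452182])}
top {'fx': 515.3169774420537, 'fy': 515.3169774420537, 'cx': 323.4742055138148, 'cy': 238.08350458577405, 'R': array([[ 0.02013893, -0.99978359, -0.00521538],
       [-0.98803852, -0.01910412, -0.15301932],
       [ 0.15288657,  0.00823464, -0.98820944]]), 't': array([ -47.03957752,  616.0600971 , 1196.66480011])}
```

View pics/side0.png

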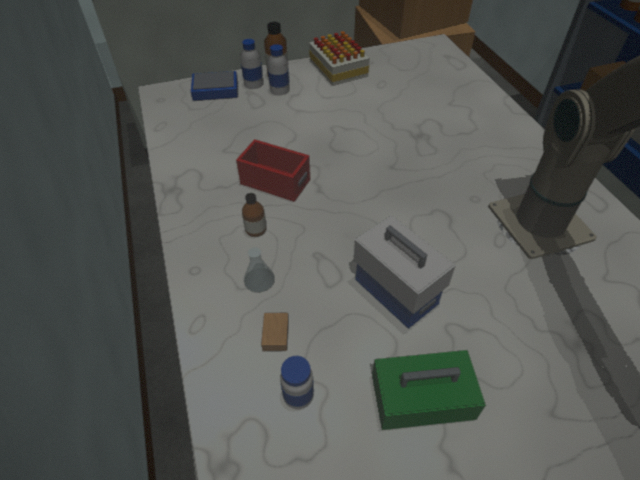

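View pics/top0.png

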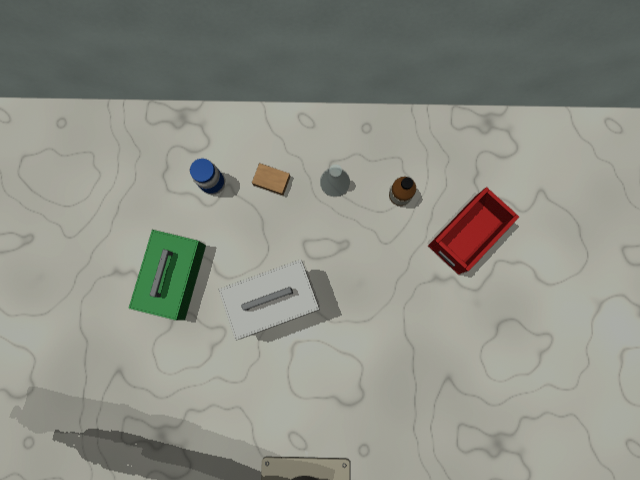

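The lid (white) is at about (268,300) in the top view with its grey bar from (244,306) to (292,291). A green look-alike is to the left of it, and the bench to the right is free. In the side view the bar runs from (388,230) to (424,263). Next I measure.

```bash
cat > h.py <<'E'
import numpy as np, cv2
from cell import readout,cams
from scipy.spatial.transform import Rotation as Ro
def ray(n,u,v):
    c=cams.get_calibration(n);R=np.array(c['R']);t=np.array(c['t'])
    return -R.T@t, R.T@np.array([(u-c['cx'])/c['fx'],(v-c['cy'])/c['fy'],1.])
def onz(n,u,v,z):
    o,d=ray(n,u,v);return o+d*(z-o[2])/d[2]
def proj(n,X):
    c=cams.get_calibration(n);p=np.array(c['R'])@X+c['t'];return np.array([c['fx']*p[0]/p[2]+c['cx'],c['fy']*p[1]/p[2]+c['cy']])
def tri(uv1,uv2):
    o,d=ray('top',*uv1);p,e=ray('side',*uv2)
    s=np.linalg.lstsq(np.c_[d,-e],p-o,rcond=None)[0]
    a=o+d*s[0];b=p+e*s[1];return (a+b)/2,np.linalg.norm(a-b)
def rot(s=None):
    s=s or readout.read_state();return Ro.from_euler('xyz',s['tool_rot']).as_matrix()
E
python3 - <<'E'
from h import *
for n,roi in(('top',(215,255,325,345)),('side',(345,215,460,330))):
    im=cv2.imread(f'pics/{n}0.png');x0,y0,x1,y1=roi
    h=cv2.cvtColor(im,cv2.COLOR_BGR2HSV)
    sub=im[y0:y1,x0:x1]
    cv2.imwrite(f'pics/c_{n}.png',cv2.resize(sub,None,fx=5,fy=5,interpolation=0))
    g=cv2.cvtColor(sub,cv2.COLOR_BGR2GRAY)
    if n=='top':
        for lo,hi,nm in((170,256,'white'),(90,150,'grey')):
            m=cv2.inRange(g,lo,hi-1);m=cv2.morphologyEx(m,cv2.MORPH_OPEN,np.ones((3,3)))
            cs,_=cv2.findContours(m,0,2)
            for c in sorted(cs,key=cv2.contourArea)[-3:]:
                r=cv2.minAreaRect(c);print(nm,cv2.contourArea(c),np.round(cv2.boxPoints(r)+[x0,y0],1).tolist(),np.round(np.array(r[0])+[x0,y0],1))
E
```

```text
white 482.0 [[258.4, 330.2], [323.9, 322.5], [326.0, 339.8], [260.4, 347.5]] [292.2 335. ]
white 593.5 [[215.0, 255.0], [253.0, 255.0], [253.0, 275.0], [215.0, 275.0]] [234. 265.]
white 3952.5 [[219.7, 290.8], [299.4, 261.9], [315.9, 307.3], [236.2, 336.3]] [267.8 299.1]
grey 164.0 [[248.6, 307.5], [295.7, 287.9], [298.4, 294.4], [251.3, 314.1]] [273.5 301. ]
grey 266.5 [[239.8, 303.7], [288.5, 285.8], [290.8, 291.8], [242.0, 309.7]] [265.3 297.7]
grey 1228.0 [[253.4, 336.1], [314.7, 263.0], [349.2, 292.0], [287.9, 365.1]] [301.3 314. ]
```

View pics/c_top.png

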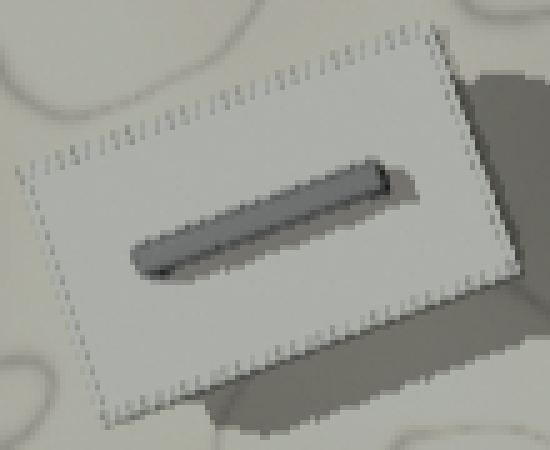

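View pics/c_side.png

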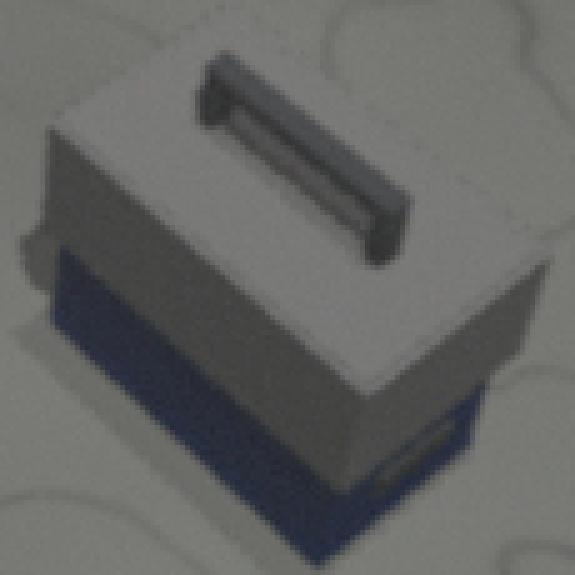

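Run:
```python
from h import *
f=lambda c:[215+c[0]/5-.4,255+c[1]/5-.4]
C=[onz('top',*f(c),153) for c in((15,172),(432,22),(520,268),(107,425))]
for a,b in((0,1),(1,2),(2,3),(3,0)):
    d=C[b]-C[a];print(np.linalg.norm(d),np.arctan2(d[1],d[0]))
print('lid ctr',np.mean(C,0))
a=onz('top',*f((134,254)),191);b=onz('top',*f((384,171)),191);d=a-b
print('bar',a,b,(a+b)/2,np.linalg.norm(d),np.arctan2(d[1],d[0]))
# side cross-check: bar centre top: ends (220,57),(405,200)
g=lambda c:[345+c[0]/5-.4,215+c[1]/5-.4]
p=onz('side',*g((222,62)),191);q=onz('side',*g((403,203)),191);print('side bar',p,q,(p+q)/2,np.linalg.norm(p-q))
S=[onz('side',*g(c),153) for c in((50,128),(365,393),(550,258))];print('side lid ctr',(S[0]+S[2])/2)
for nm,uv in(('brown',(401,195)),('flask',(335,182)),('carton',(271,180)),('white',(210,180)),('redcar',(462,270)),('redleft',(430,244))):print(nm,onz('top',*uv,10))
s=readout.read_state();print(rot(s).round(3))
```

```text
192.5309146009673 -1.203400698641523
113.7434517771987 -2.7737592138829434
189.06489637528253 1.9513059327172453
116.27642109842583 0.3977768260409476
lid ctr [465.24161502  80.94868254 153.        ]
bar [448.8949901 132.668183  191.       ] [485.55819758  29.11912567 191.        ] [467.22659384  80.89365433 191.        ] 109.84806805739353 1.911088875195563
side bar [483.12174998  38.71236133 191.        ] [444.23155161 134.52223904 191.        ] [463.6766508   86.61730019 191.        ] 103.40203188175525
side lid ctr [466.45926352  87.85653384 153.        ]
brown [ 736.15681926 -227.50889462   10.        ]
flask [766.72728217 -60.81854232  10.        ]
carton [768.90281968 101.31941428  10.        ]
white [766.00726156 255.97561484  10.        ]
redcar [ 549.78836105 -376.88928894   10.        ]
redleft [ 612.89997465 -299.00523269   10.        ]
[[-0.     0.224  0.975]
 [-0.002  0.975 -0.224]
 [-1.    -0.002 -0.   ]]
```

Lid centre is about (466,83) with the bar along 1.94 rad (lid yaw about 0.37). The two views agree to about 5 mm in y. The white lid and box fit their stated sizes. I'll move over in chunks.

```bash
python3 -m creep '[[[0,-0.33,0.31],0,0],[[0,-0.66,0.62],0,0],[[0,-1,0.94],0,0],[[0,-1,0.94],0,0]]'
python3 -m creep '[[[0,-0.33,0.31],0,0],[[0,-0.66,0.62],0,0],[[0,-1,0.94],0,0],[[0,-1,0.94],0,0]]'
python3 -m creep '[[[0,-0.33,0.31],0,0],[[0,-0.66,0.62],0,0],[[0,-1,0.94],0,0],[[0,-1,0.94],0,0]]'
```

```text
clock: 0.5
eef_pos: [219.6, 508.0, 231.0]
tool_rot: [-1.033, 1.564, -1.268]
force: [0.4, 1.2, -0.4]
width: 85.4
clock: 0.9
eef_pos: [287.5, 390.2, 231.2]
tool_rot: [-1.139, 1.566, -1.374]
force: [0.6, -0.8, 0.3]
width: 85.8
clock: 1.3
eef_pos: [356.2, 272.4, 231.3]
tool_rot: [-1.051, 1.567, -1.287]
force: [0.0, 0.2, -0.2]
width: 85.6
```

```bash
python3 -m creep '[[[0,-0.33,0.31],0,0],[[0,-0.66,0.62],0,0],[[0,-0.9,0.85],0,0],[[0,-0.9,0.85],0,0]]'
python3 -m creep '[[[0,-0.3,0.3],0.19,0],[[0,-0.5,0.5],0.38,0],[[0,-0.7,0.65],0.57,0],[[0,-0.7,0.65],0.76,0],[[0,-0.7,0.65],0.95,0],[[0,-0.7,0.65],1,0],[[0,-0.7,0.65],1,0]]'
python3 -m creep '[[[0,0,0],0.15,0],[[0,0,0],0.24,0],[[0,0,0],0.24,0],[[0,0,0],0.24,0]]'
python3 - <<'E'
from h import *
s=readout.read_state();R=rot(s);print(s['eef_pos'],R.round(3),s['qpos'].round(2))
y=np.arctan2(R[1,1],R[0,1]);print('tool y ang',y)
d=np.array([466,83,230])-s['eef_pos'];print('tool shift units',R.T@d/100)
for n in('top','side'):cv2.imwrite(f'pics/{n}1.png',cams.get_image(n))
E
```

```text
clock: 1.7
eef_pos: [418.2, 167.7, 231.3]
tool_rot: [-0.654, 1.569, -0.887]
force: [-0.5, -0.3, -0.5]
width: 85.4
clock: 2.4
eef_pos: [463.4, 90.3, 231.1]
tool_rot: [-2.767, 1.57, 2.506]
force: [0.8, -0.4, 0.3]
width: 85.8
clock: 2.8
eef_pos: [463.4, 89.3, 231.2]
tool_rot: [-2.721, 1.57, 2.366]
force: [0.0, 0.3, 0.2]
width: 85.3
[463.4391319   89.31369728 231.19924817] [[-0.     0.931  0.366]
 [ 0.     0.366 -0.931]
 [-1.    -0.    -0.   ]] [-0.52  0.4   0.37  2.   -0.2   0.78  0.34]
tool y ang 0.37449722298552335
tool shift units [0.01197096 0.00073968 0.0681326 ]
```

View pics/top1.png

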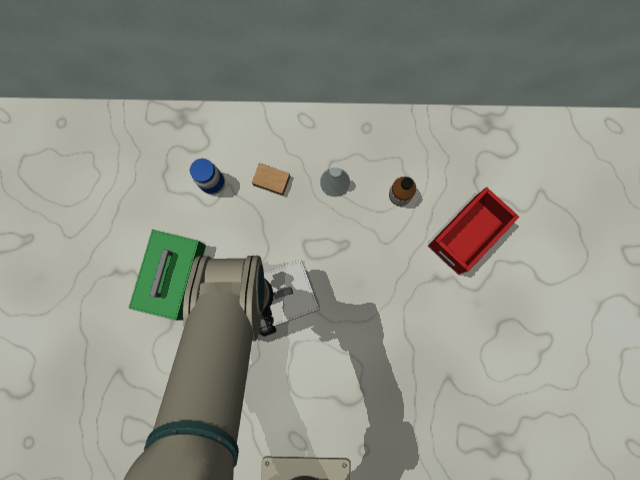

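View pics/side1.png

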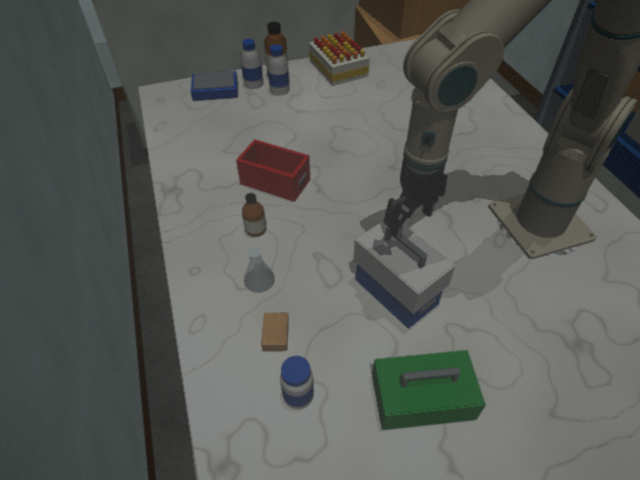

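Run:
```python
from h import *
p=readout.read_state()['eef_pos'];print('tcp',proj('side',p),proj('top',p))
print('bar ctr',proj('side',np.array([466,83,191.])))
im=cv2.imread('pics/side1.png')[150:310,340:500];cv2.imwrite('pics/s1c.png',cv2.resize(im,None,fx=3.7,fy=3.7,interpolation=2))
```

```text
tcp [409.74695716 228.68189703] [260.11461912 298.05906462]
bar ctr [404.90831766 239.77889316]
```

View pics/s1c.png

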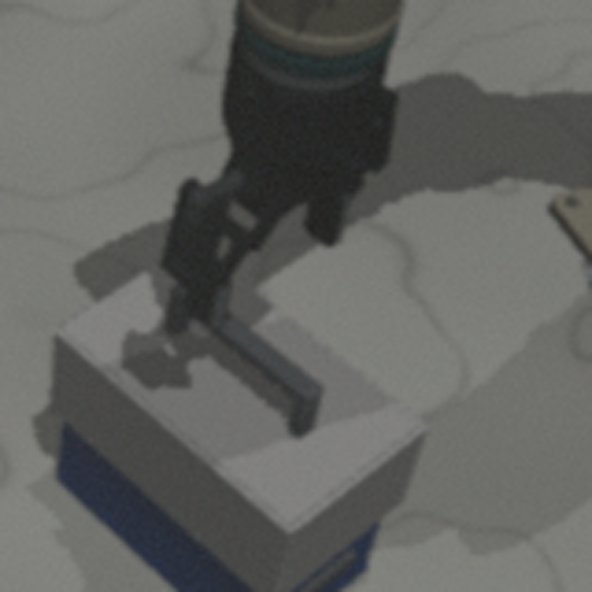

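The fingers straddle the bar and the projected TCP matches the picture, so I'll descend and grip.

```bash
python3 -m creep '[[[0.2,0,0.05],0,0],[[0.4,0,0.05],0,0],[[0.55,0,0.05],0,0],[[0.63,0,0.05],0,0],[[0.63,0,0.05],0,0]]' && python3 -m creep '[[[0,0,0],0,0.5],[[0,0,0],0,0.8],[[0,0,0],0,1],[[0,0,0],0,1],[[0,0,0],0,1],[[0,0,0],0,1],[[0,0,0],0,1],[[0,0,0],0,1]]'
```

```text
clock: 3.4
eef_pos: [464.8, 83.8, 167.5]
tool_rot: [-1.757, 1.569, -2.957]
force: [0.5, -0.0, 0.7]
width: 85.6
clock: 4.2
eef_pos: [465.1, 83.8, 168.6]
tool_rot: [-2.591, 1.57, 2.493]
force: [-1.9, -0.6, 5.8]
width: 12.9
```

```bash
python3 -m creep '[[[-0.1,0,0],0,1],[[-0.2,0,0],0,1],[[-0.35,0,0],0,1],[[-0.5,0,0],0,1],[[-0.7,0,0],0,1],[[-0.9,0,0],0,1],[[-1,0,0],0,1],[[-1,0,0],0,1]]' && python3 -m creep '[[[-0.1,0,0],0,1],[[-0.15,0,0],0,1],[[-0.15,0,0],0,1],[[-0.15,0,0],0,1]]'
python3 - <<'E'
from h import *
for n in('top','side'):cv2.imwrite(f'pics/{n}2.png',cams.get_image(n))
E
```

```text
clock: 5.0
eef_pos: [466.2, 84.0, 269.7]
tool_rot: [1.494, 1.568, 0.295]
force: [-0.4, -0.1, -3.2]
width: 12.7
clock: 5.4
eef_pos: [465.2, 83.8, 283.0]
tool_rot: [-1.695, 1.57, -2.895]
force: [0.1, -1.2, -3.9]
width: 13.0
```

View pics/side2.png

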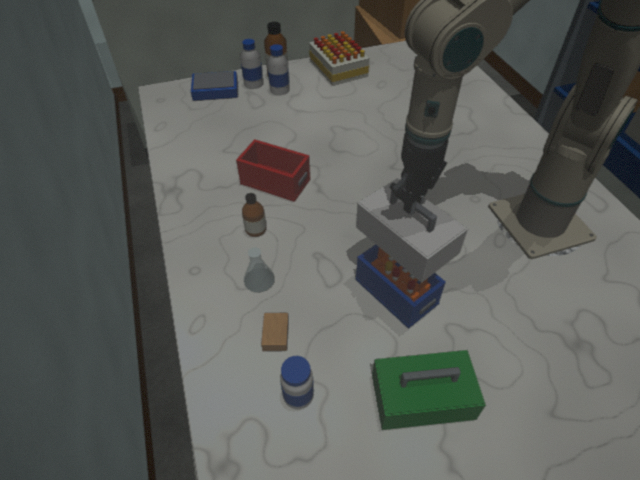

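The lid hangs level, around (410,230) in the side view. Below it the open box with the rack is at about (400,280). I'll carry the lid to the right.

```bash
python3 -m creep '[[[0,-0.07,0.15],0,1],[[0,-0.17,0.35],0,1],[[0,-0.28,0.59],0,1],[[0,-0.4,0.83],0,1]]' && python3 -m creep '[[[0,-0.13,0.27],0,1],[[0,-0.26,0.55],0,1],[[0,-0.4,0.83],0,1]]' && python3 -m creep '[[[0,-0.12,0.25],0,1],[[0,-0.24,0.5],0,1],[[0,-0.33,0.69],0,1],[[0,-0.38,0.79],0,1],[[0,-0.4,0.83],0,1],[[0,-0.4,0.83],0,1],[[0,-0.4,0.83],0,1]]'
python3 - <<'E'
from h import *
s=readout.read_state();print(s['qpos'].round(2),rot(s).round(3))
for n in('top','side'):cv2.imwrite(f'pics/{n}3.png',cams.get_image(n))
E
```

```text
clock: 5.9
eef_pos: [458.0, -8.8, 283.0]
tool_rot: [-1.675, 1.57, -2.874]
force: [0.3, -0.6, -4.5]
width: 12.7
clock: 6.2
eef_pos: [450.7, -100.9, 283.0]
tool_rot: [-2.092, 1.57, 2.992]
force: [0.9, -0.5, -3.6]
width: 12.5
clock: 6.9
eef_pos: [444.0, -190.4, 283.1]
tool_rot: [3.13, 1.57, 1.932]
force: [-0.0, 0.3, -3.5]
width: 12.8
[ 0.    0.35  0.47  1.91 -0.2   0.93  0.94] [[-0.     0.931  0.364]
 [ 0.001  0.364 -0.931]
 [-1.     0.    -0.001]]
```

View pics/side3.png

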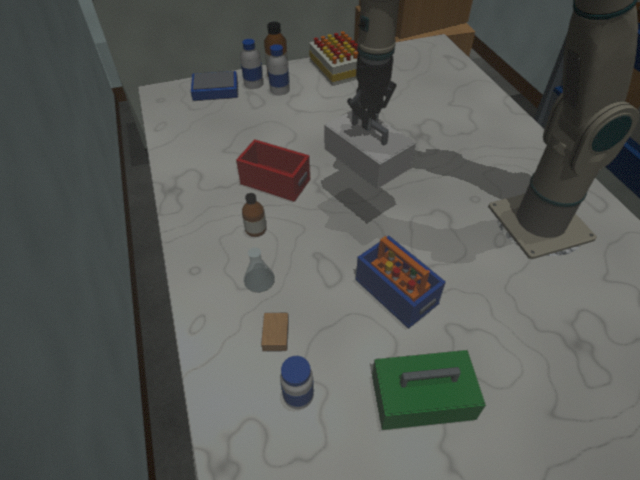

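View pics/top3.png

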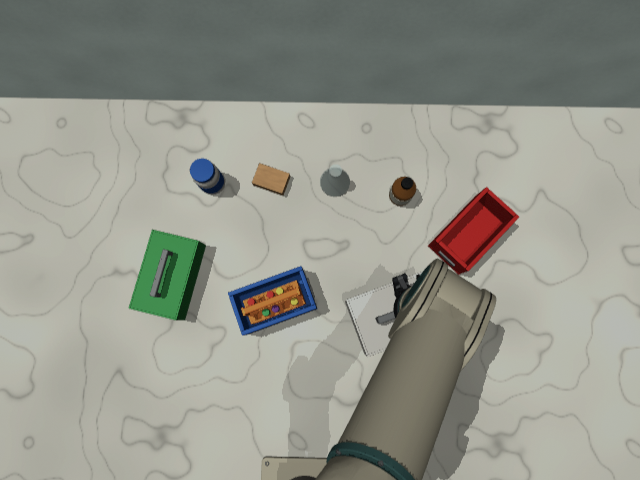

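The lid is above clear bench at about (370,150) in the side view, and the box with the rack at (400,280) is uncovered. I'll lower the lid.

```bash
python3 -m creep '[[[0.15,0,0],0,1],[[0.4,0,0],0,1],[[0.7,0,0],0,1],[[1,0,0],0,1],[[1,0,0],0,1]]' && python3 -m creep '[[[0.25,0,0],0,1],[[0.5,0,0],0,1],[[0.7,0,0],0,1],[[0.8,0,0],0,1],[[0.85,0,0],0,1],[[0.87,0,0],0,1],[[0.87,0,0],0,1],[[0.87,0,0],0,1]]'; python3 -m creep '[[[0.02,0,0],0,1],[[0.04,0,0],0,1],[[0.05,0,0],0,1],[[0.05,0,0],0,1]]'
```

```text
clock: 7.5
eef_pos: [441.5, -189.5, 180.4]
tool_rot: [-2.349, 1.563, 2.736]
force: [-1.0, 0.6, -3.9]
width: 12.5
clock: 8.3
eef_pos: [444.4, -192.0, 97.1]
tool_rot: [0.89, 1.569, -0.31]
force: [-0.9, -0.5, -4.0]
width: 12.7
clock: 8.7
eef_pos: [443.7, -191.7, 91.1]
tool_rot: [-2.423, 1.57, 2.661]
force: [-0.4, 0.3, -4.4]
width: 13.0
```

```bash
python3 -m creep '[[[0.01,0,0],0,1],[[0.01,0,0],0,1],[[0.02,0,0],0,1],[[0.02,0,0],0,1]]'
```

```text
clock: 9.1
eef_pos: [443.5, -191.9, 90.6]
tool_rot: [2.036, 1.57, 0.836]
force: [-3.8, 1.5, 14.1]
width: 12.7
```

The force shows contact at the predicted height, so I release.

```bash
python3 -m creep '[[[-0.01,0,0],0,1],[[-0.01,0,0],0,0.7],[[-0.01,0,0],0,0.4],[[-0.01,0,0],0,0],[[-0.01,0,0],0,0],[[-0.01,0,0],0,0],[[-0.01,0,0],0,0],[[-0.01,0,0],0,0]]' && python3 -m creep '[[[-0.2,0,0],0,0],[[-0.5,0,0],0,0],[[-1,0,0],0,0],[[-1,0,0],0,0],[[-1,0,0],0,0]]'
python3 - <<'E'
from h import *
for n in('top','side'):cv2.imwrite(f'pics/{n}4.png',cams.get_image(n))
im=cv2.imread('pics/side4.png')[100:330,300:530];cv2.imwrite('pics/s4c.png',cv2.resize(im,None,fx=2.6,fy=2.6,interpolation=2))
im=cv2.imread('pics/top4.png')[260:340,220:330];cv2.imwrite('pics/t4c.png',cv2.resize(im,None,fx=7,fy=7,interpolation=0))
E
```

```text
clock: 9.9
eef_pos: [443.8, -191.8, 90.3]
tool_rot: [-2.252, 1.571, 2.831]
force: [-0.1, -0.2, 0.6]
width: 85.3
clock: 10.4
eef_pos: [444.5, -191.7, 191.3]
tool_rot: [1.02, 1.568, -0.179]
force: [-0.5, -0.0, -0.4]
width: 85.4
```

View pics/s4c.png

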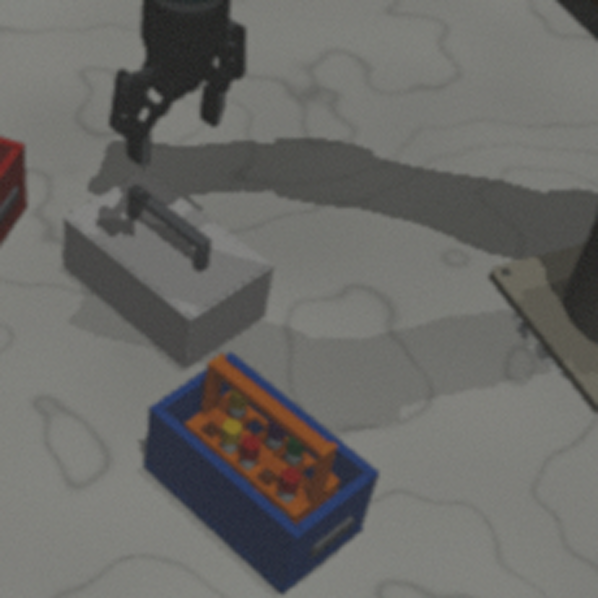

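View pics/t4c.png

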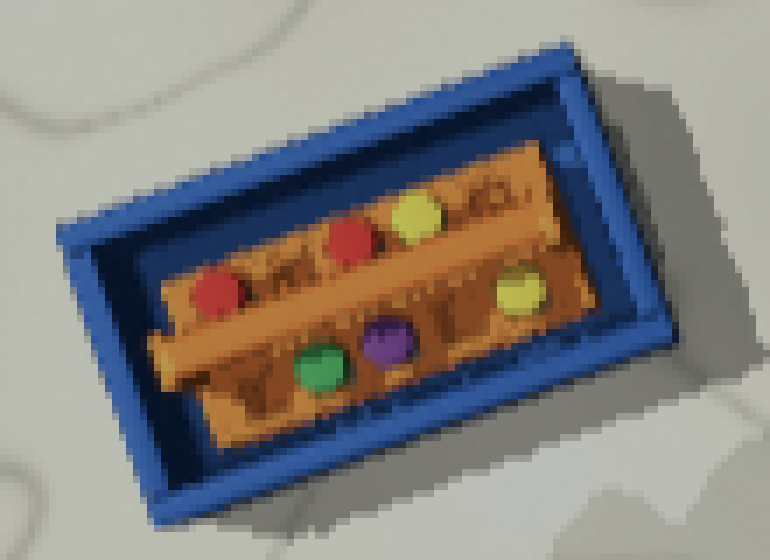

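Run:
```python
from h import *
im=cv2.imread('pics/top4.png')[260:340,220:330];b=cv2.resize(im[20:60,15:90],None,fx=10,fy=10,interpolation=0)
b=cv2.convertScaleAbs(b,alpha=1.3);cv2.imwrite('pics/t4d.png',b)
im=cv2.imread('pics/side4.png')[225:310,350:450];b=cv2.resize(im,None,fx=7,fy=7,interpolation=0);cv2.imwrite('pics/s4d.png',cv2.convertScaleAbs(b,alpha=1.5))
```

```text
(no output)
```

View pics/t4d.png

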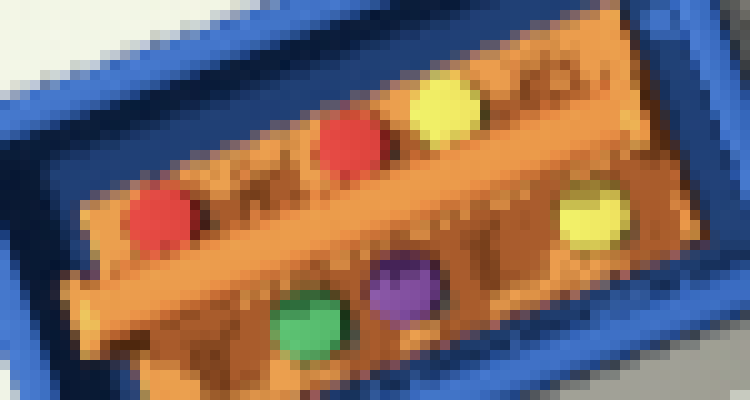

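View pics/s4d.png

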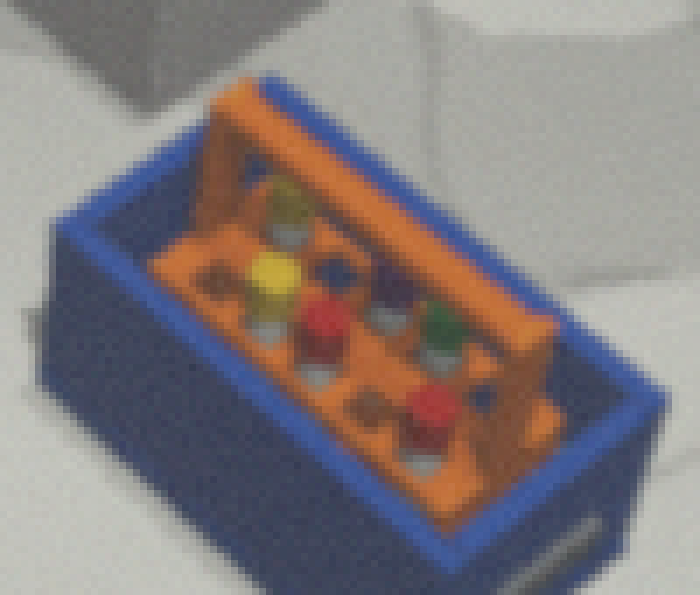

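Run:
```python
from h import *
f=lambda c:[235+c[0]/10-.45,280+c[1]/10-.45]
g=lambda c:[350+c[0]/7-.4,225+c[1]/7-.4]
a=onz('top',*f((70,306)),138);b=onz('top',*f((637,118)),138)
c=onz('side',*g((534,332)),138);d=onz('side',*g((230,89)),138)
for p,q in((a,b),(c,d)):
    v=p-q;m=(p+q)/2;print(p,q,m,np.linalg.norm(v),np.arctan2(v[1],v[0])-np.pi/2)
print(tri(f((70,306)),g((534,332))),tri(f((637,118)),g((230,89))))
# box rim corners top view z=92
k=lambda c:[220+c[0]/7-.4,260+c[1]/7-.4]
C=[onz('top',*k(c),92) for c in((57,230),(572,43),(678,335),(155,525))];print('box',np.mean(C,0))
s=readout.read_state();R=rot(s);y=np.arctan2(R[1,1],R[0,1]);print(y,s['eef_pos'])
```

```text
[439.67414676 140.5596409  138.        ] [483.13948372  17.49722644 138.        ] [461.40681524  79.02843367 138.        ] 130.51280921814376 0.33952052566158253
[436.39586738 140.68754993 138.        ] [485.41249392  20.40003345 138.        ] [460.90418065  80.54379169 138.        ] 129.89117098287468 0.3869513024102975
(array([438.46442775, 141.05767691, 139.68283294]), np.float64(2.829654877196648)) (array([483.55259128,  17.57802229, 134.18520148]), np.float64(0.5168239265821668))
box [464.80783212  79.69765462  92.        ]
0.371441580480583 [ 443.1890544  -191.14771295  189.59099548]
```

Bar midpoint is (461,80), yaw 0.36. Both views agree within 2 mm, the length is close to 134, and the triangulated heights are close to 138. The lid stands flat and released. I'll move over the rack.

```bash
python3 -m creep '[[[-0.13,0.13,-0.27],0,0],[[-0.13,0.26,-0.55],0,0],[[-0.13,0.385,-0.823],0,0]]' && python3 -m creep '[[[-0.13,0.13,-0.27],0,0],[[-0.13,0.26,-0.55],0,0],[[-0.13,0.385,-0.823],0,0]]' && python3 -m creep '[[[0,0.13,-0.27],0,0],[[0,0.26,-0.55],0,0],[[0,0.34,-0.73],0,0],[[0,0.385,-0.823],0,0],[[0,0.385,-0.823],0,0],[[0,0.385,-0.823],0,0]]'
python3 - <<'E'
from h import *
im=cams.get_image('side');cv2.imwrite('pics/side5.png',im)
b=cv2.resize(im[170:330,320:480],None,fx=3.7,fy=3.7,interpolation=2);cv2.imwrite('pics/s5c.png',cv2.convertScaleAbs(b,alpha=1.4))
s=readout.read_state();R=rot(s)
print(s['eef_pos'],np.arctan2(R[1,1],R[0,1]),R.T@(np.array([461,80,115])-s['eef_pos'])/100)
E
```

```text
clock: 10.8
eef_pos: [449.0, -100.0, 202.2]
tool_rot: [-2.079, 1.568, 3.004]
force: [0.4, 0.7, -1.0]
width: 85.3
clock: 11.1
eef_pos: [455.1, -9.1, 215.2]
tool_rot: [-1.87, 1.568, -3.069]
force: [0.1, 0.2, -0.1]
width: 85.5
clock: 11.7
eef_pos: [461.6, 79.0, 215.8]
tool_rot: [-1.167, 1.569, -2.368]
force: [-0.2, 0.1, 0.1]
width: 85.2
[461.66334688  78.65862268 215.96692696] 0.3690269008475359 [ 1.00966038e+00 -2.14241363e-04 -1.55511002e-02]
```

View pics/s5c.png

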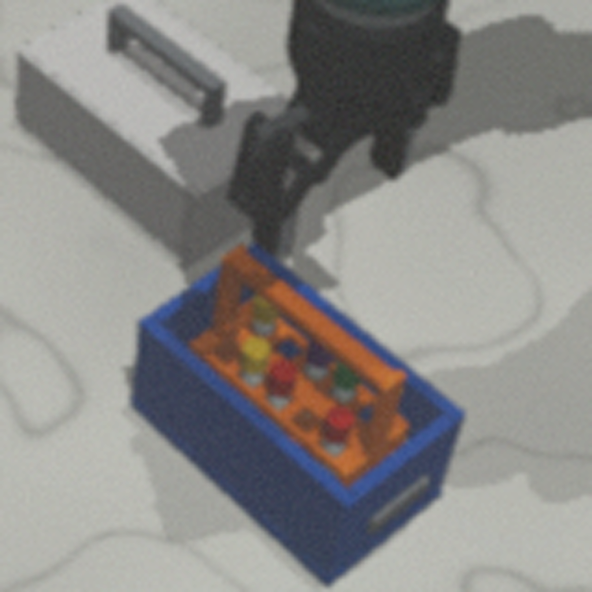

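```bash
python3 -m creep '[[[0.25,0,-0.01],0,0],[[0.5,0,-0.01],0,0],[[0.75,0,-0.01],0,0],[[0.9,0,-0.01],0,0],[[1,0,-0.01],0,0],[[1,0,-0.01],0,0],[[1,0,-0.01],0,0]]' && python3 -m creep '[[[0.01,0,0],0,0.5],[[0.01,0,0],0,0.8],[[0.01,0,0],0,0.9],[[0.01,0,0],0,1],[[0.01,0,0],0,1],[[0.01,0,0],0,1],[[0.01,0,0],0,1],[[0.01,0,0],0,1]]'
```

```text
clock: 12.45
eef_pos: [462.0, 80.5, 116.7]
tool_rot: [1.026, 1.57, -0.175]
force: [-0.4, -0.0, 0.5]
width: 85.5
clock: 13.25
eef_pos: [461.6, 81.2, 115.6]
tool_rot: [2.352, 1.57, 1.153]
force: [-1.9, -0.0, 5.4]
width: 12.8
```

```bash
python3 -m creep '[[[-0.03,0,0],0,1],[[-0.1,0,0],0,1],[[-0.2,0,0],0,1],[[-0.3,0,0],0,1],[[-0.35,0,0],0,1],[[-0.35,0,0],0,1]]'
python3 - <<'E'
from h import *
im=cams.get_image('side');cv2.imwrite('pics/side6.png',im)
b=cv2.resize(im[170:330,320:480],None,fx=3.7,fy=3.7,interpolation=2);cv2.imwrite('pics/s6c.png',cv2.convertScaleAbs(b,alpha=1.4))
E
```

```text
clock: 13.85
eef_pos: [462.2, 81.4, 151.3]
tool_rot: [1.468, 1.569, 0.268]
force: [0.3, -0.3, -3.4]
width: 12.5
```

View pics/s6c.png

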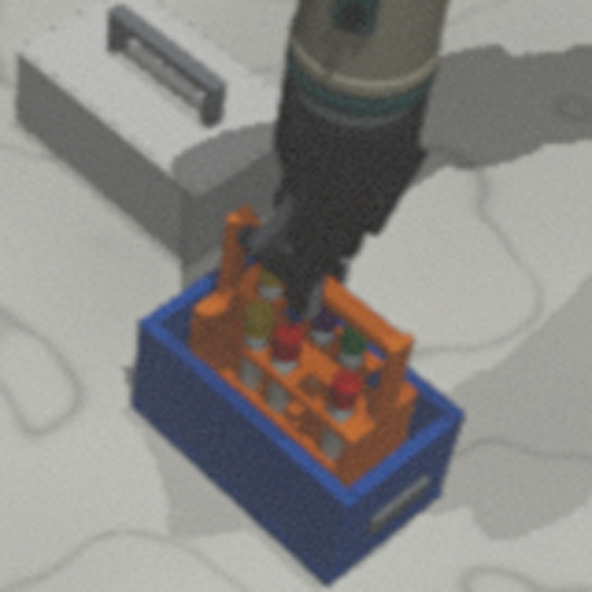

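```bash
cat > tilt.py <<'E'
from h import *
def onplane(n,uv,p0,yaw):
    o,d=ray(n,*uv);nn=np.array([np.cos(yaw),np.sin(yaw),0]);return o+d*(nn@(p0-o))/(nn@d)
E
python3 - <<'E'
from tilt import *
for f,s in(('side4',1),('side6',1)):
    im=cv2.imread(f'pics/{f}.png')[215:310,350:450];cv2.imwrite(f'pics/{f}z.png',cv2.convertScaleAbs(cv2.resize(im,None,fx=6,fy=6,interpolation=0),alpha=1.5))
g=lambda c:[350+c[0]/7-.4,225+c[1]/7-.4]
p0=np.array([461.2,80,0])
for c in((534,332),(230,89)):print(onplane('side',g(c),p0,.365))
E
```

```text
[437.47901036 142.07699639 140.21410897]
[484.561213    18.86452646 136.0172485 ]
```

View pics/side6z.png

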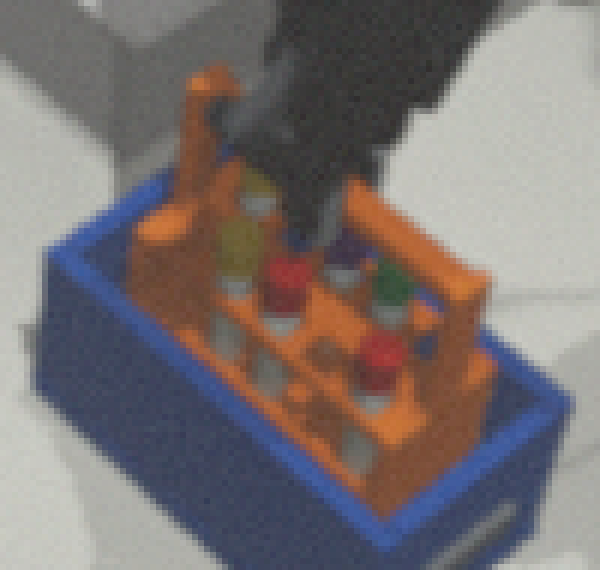

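View pics/side4z.png

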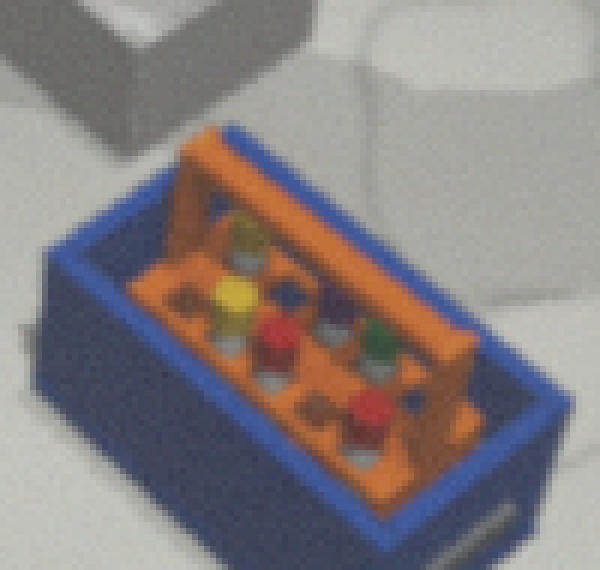

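Run:
```python
from tilt import *
g=lambda c:[350+c[0]/6-.4,215+c[1]/6-.4]
p0=np.array([461.2,80,0])
for nm,N,F in(('before',(456,350),(200,139)),('after',(472,291),(206,78))):
    a=onplane('side',g(N),p0,.365);b=onplane('side',g(F),p0,.365);print(nm,a,b,np.linalg.norm(a-b),(b[2]-a[2])/134)
```

```text
before [437.51768423 141.97578822 136.89645632] [483.99971468  20.33394781 135.84383872] 130.22451573641462 -0.007855355173775811
after [437.46595053 142.1111735  171.08923236] [484.42291097  19.22645799 169.19257891] 131.56445848271605 -0.014154130240687813
```

Both ends rose equally (34.2 and 33.4 mm), so the tilt is below 0.01 rad. I continue lifting to about 145 mm.

```bash
python3 -m creep '[[[-0.1,0,0],0,1],[[-0.22,0,0],0,1],[[-0.37,0,0],0,1],[[-0.52,0,0],0,1],[[-0.67,0,0],0,1],[[-0.8,0,0],0,1],[[-0.9,0,0],0,1],[[-0.97,0,0],0,1],[[-1,0,0],0,1],[[-1,0,0],0,1],[[-1,0,0],0,1],[[-1,0,0],0,1],[[-1,0,0],0,1],[[-1,0,0],0,1],[[-1,0,0],0,1],[[-1,0,0],0,1]]'
python3 - <<'E'
from h import *
im=cams.get_image('side');cv2.imwrite('pics/side7.png',im)
b=cv2.resize(im[130:330,300:500],None,fx=3,fy=3,interpolation=2);cv2.imwrite('pics/s7c.png',cv2.convertScaleAbs(b,alpha=1.5))
cv2.imwrite('pics/top7.png',cams.get_image('top'))
s=readout.read_state();print(s['eef_pos'],s['width'],s['force'])
E
```

```text
clock: 15.5
eef_pos: [461.5, 81.1, 250.2]
tool_rot: [-1.678, 1.571, -2.878]
force: [-0.5, 0.4, -2.2]
width: 12.8
[461.5517998   81.14875229 250.27464851] 12.544366572383566 [-0.09949811 -0.48262688 -2.78624641]
```

View pics/s7c.png

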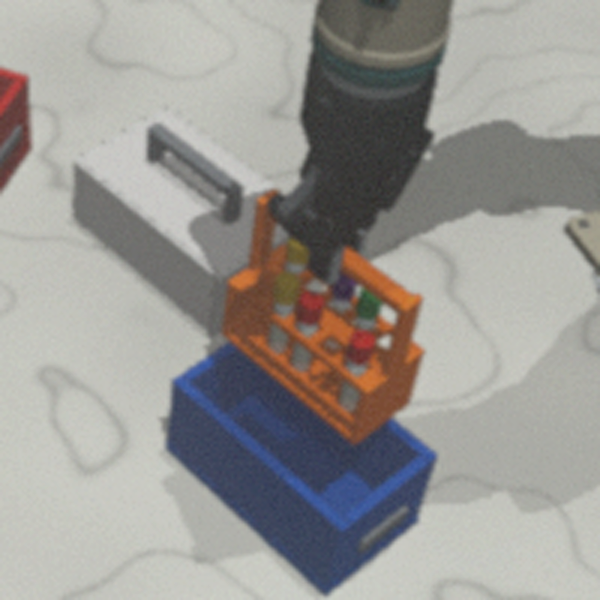

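View pics/top7.png

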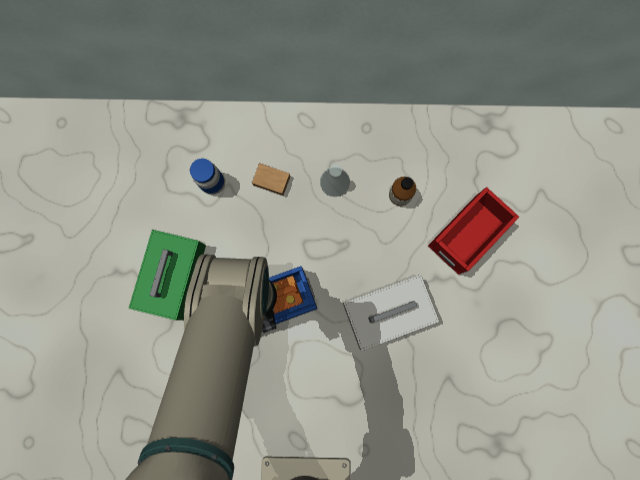

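```bash
python3 - <<'E'
from tilt import *
g=lambda c:[300+c[0]/3-.4,130+c[1]/3-.4]
p0=np.array([461.2,80,0])
a=onplane('side',g((406,302)),p0,.365);b=onplane('side',g((266,196)),p0,.365);print(a,b,np.linalg.norm(a-b),(b[2]-a[2])/134)
E
python3 -m creep '[[[0,0,0],0,1],[[0,0,0],0,1],[[0,0,0],0,1],[[0,0,0],0,1],[[0,0,0],0,1]]'
python3 -c "
from cell import order,readout
s=readout.read_state();print(s['qd'].round(4));order.finish_job()"
```

```text
[439.00706826 138.07812255 269.55429758] [484.59764309  18.76919019 269.0010662 ] 127.7240303081136 -0.004128592373190055
clock: 16.1
eef_pos: [461.6, 81.2, 250.3]
tool_rot: [-2.804, 1.571, 2.28]
force: [-0.6, 0.5, -2.2]
width: 12.8
[ 0.0004  0.0002  0.001  -0.0003  0.0002 -0.0019 -0.0002]
the job is handed in; nothing more can be done
```

I handed the job in at 16.1 s with the arm holding the rack up over the box; no verdict came back.

- **Lid:** I lifted it straight off by its bar handle and set it down on the free bench to the right, near (444, -192). I pressed until contact showed, about 14 N at the predicted height, then let go. The later pictures show it flat, right way up and well clear of the box.
- **Rack:** I gripped it at the middle of its carrying bar and lifted it about 135 mm. Its underside is now roughly 143 mm above the bench, about 50 mm above the rim and centred over the box.
- **Last checks:**
  - The bar ends came out at 269.6 and 269.0 mm, a tilt of about 0.004 rad lengthwise; tilt across the bar was judged by eye only.
  - The joints were practically still, and the finger opening held at 12.8 mm.
  - All six caps (two red, two yellow, one purple, one green) are visible in the rack.
  - The box, the bystanders and the look-alikes look unmoved by eye; I did not measure them again.
- **Small disagreements:**
  - The two cameras differed by about 5 mm on the lid's position and 2 mm on the rack bar.
  - The rack bar's length measured 128–132 mm against the stated 134.
  - The gripper reads about 1 mm less than the 14 mm bars.

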